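# Click the canister's day wheel on to today

### The job

Set the day wheel on the coffee canister's lid: flick its edge clockwise (seen from above) with a fingertip, a single click at a time over at least the last three clicks with a short rest in each, until the lobe that carries the raised fin points straight at the fixed pointer on the lid. Do not click past the pointer, do not get there by turning the wheel backwards, push only lightly, and leave everything else on the bench where it stands.

Things in the scene. Friction and masses are not known exactly. Their poses are not given: they have to be found in the camera images.
- canister: Square clear coffee canister, 160 mm wide, 104 mm high with its 168 mm square grey lid, fixed on a white mat 6 mm thick. Origin: centre of its underside; x points horizontally from the day wheel towards the pointer, y to the left of x, z up. Only the wheel and the pointer stand on the lid, their axis line along the lid's middle.
- wheel_centre (a point): On the wheel's axis at its top face; fixed to the canister (does not turn), axes as the canister's. Black star wheel lying flat: disc 76 mm across, seven straight lobes 8 mm wide reaching 54 mm from the axis, all 14 mm thick. Lid surface 19 mm below this point. Gaps between lobes: 31 mm wide at 45 mm from the axis, 38 mm at 53 mm. Axis 35 mm to -x of the lid's middle.
- day_wheel (a joint): Wheel angle, rad, growing clockwise from above; 0 = finned lobe at the pointer; starts 3 to 5 clicks below 0. Spring detents every 0.898 rad, no end stops. In each detent a lobe is at the pointer and a gap's middle faces away from it (-x). About 2 to 3 N at a lobe's end carries it over the hump half-way, then it snaps on and stops in the next detent; released before, it falls back.
- fin (a point): Point on the raised steel fin (bar 7 mm wide, 7 mm high, 36 mm long, radial, on top of one lobe only), at half its height and 50 mm from the wheel's axis; turns with the wheel. The fin's top is 7 mm above the wheel's top face.
- pointer_tip (a point): Tip of the fixed steel pointer on the lid, a level cone 20 mm long and 16 mm thick on a small block, aimed at the wheel's axis 63 mm from it; its top is 1 mm above the wheel's top face.
- dosing_ring_mid (a point): Middle of a loose stainless dosing ring, 62 mm across, 28 mm high, on the mat beside the canister. To be left alone.
- tamper_mid (a point): Half-way up a loose steel tamper, 58 mm across, 90 mm high, on the mat beside the canister. To be left alone.
- mug_mid (a point): Centre of a loose red enamel mug, 84 mm across, 80 mm high. To be left alone.
- jug_mid (a point): Centre of a loose steel milk jug, 80 mm across, 95 mm high. To be left alone.
- jar_mid (a point): Centre of a loose glass jar, 64 mm across, 85 mm high. To be left alone.

How it is judged:
On the way, in this order (a step that is already met when the one before it is completed fails the run):
1. the wheel rests two clicks before the pointer (value of joint day_wheel between -1.995 and -1.595 rad), for 0.3 s.
2. the wheel rests one click before the pointer (value of joint day_wheel between -1.098 and -0.698 rad), for 0.3 s.
3. the finned lobe rests at the pointer (value of joint day_wheel between -0.2 and 0.2 rad), for 0.3 s.
At the end, for the whole second after the job is handed in: The day wheel rests in the click with its finned lobe at the pointer (within 0.14 rad, not turning), having rested 0.3 s in each of the last two clicks before it, and no loose thing has moved 20 mm (value of joint day_wheel between -0.14 and 0.14 rad and velocity of joint day_wheel between -0.1 and 0.1 rad/s and distance of each of dosing_ring_mid, tamper_mid, mug_mid, jug_mid, jar_mid from where it was at the start of the episode below 0.02 m); the robot touches nothing.
It fails at once if the wheel is clicked past the pointer (value of joint day_wheel above 0.5 rad).
It fails at once if the wheel is turned backwards the long way round (value of joint day_wheel below -5.161 rad).
It fails at once if the wheel is pushed hard (over 25 N) (contact force between any of the fingers, the arm and day_wheel above 25 N).
It fails at once if a loose thing is moved, lifted or carried (distance of any of dosing_ring_mid, tamper_mid, mug_mid, jug_mid, jar_mid from where it was at the start of the episode above 0.02 m).
It also fails if it takes over 72 s, if anything falls off the work surface, if the arm or the gripper's body presses on something with over 40 N, if the wrist force passes 120 N, or if a joint passes its speed limit or range.

### The arm

A 6-joint arm with a two-finger parallel gripper is mounted at the origin on the work surface. World frame = base frame: x ahead of the robot, y to its left, z up, the work surface at z = 0. Lengths are in m, angles in rad, forces in N, time in s.
With the tool pointing down it reaches from about 0.2 to 0.875 m from the base axis. Payload 3.4 kg.
Tool frame: the origin (TCP) lies at the very end of the fingers, on their centre line; the grasp point (between the pads) lies 19 mm behind it; z points along the fingers, y is the line along which they close (so a half turn about z gives the same grasp; the last joint's range is limited). The gripper opens to 94 mm and grips with 3 to 60 N. Pads are 16 mm wide; open, the fingers measure 119 mm over their backs; the gripper's body (75 mm by 177 mm) begins 78 mm behind the grasp point.
Start: joints at [1.149, 0.276, 1.505, -0, 1.361, -0.121], TCP at [0.17, 0.549, 0.205] pointing down, gripper open.
Joint ranges: [-2.89, 2.89], [-0.75, 2.08], [0.22, 2.7], [-1.18, 4.32], [0.11, 2.71], [-2.7, 2.7]. Speed limits (rad/s): [2.57, 2.57, 3.14, 3.14, 3.14, 3.14].

### API

Orientations are given as a unit quaternion [w, x, y, z].
In Python, from cell import * gives the robot as it stands.
- The arm moves only by the tool drive_tool, never from a script. Its argument "series" is a list that holds one entry, the list of rows, each a list of 7 numbers: the closure, from 0 (fully open) to 1 (shut), then the shift along the tool's x, y, z in m, then the turn, a rotation vector about the tool's x, y, z in degrees. A call has 1 to 12 rows; each row shifts and turns the commanded pose from where the row before left it, along the tool's axes as they then stand; what a row does not reach is not made up. A row lasts 1/10 s, in which the tool goes at most 50 mm and 8.59 degrees, less where a joint would pass 70% of its speed; a pose out of reach is approached as far as the arm can. A call with a gripper value outside its range is refused whole. The fingers move at their own pace and stop on an object; the grip force is fixed at half the most. Time passes only in rows, so rows that do not move let the fingers close. It gives the time, the measured TCP pose, the force, the opening and the grip force at its end, in the units of the state.
- observe(): the state, without advancing time (a new reading comes with each control period).
- read_camera(name): name is "side" or "top"; returns a dict with "image" (400x640x3 uint8, blue, green, red), "fov_y" (degrees; the focal length in pixels is half the picture's height over the tangent of half this angle, whatever the lens; pixels are square), "cx", "cy" (the principal point, pixels), "distortion" ([k1, k2, p1, p2, k3] as OpenCV has them; the pictures are not rectified), "rvec" (rotation vector, rad) and "tvec" (3), from world to camera coordinates, as OpenCV has them. Camera axes: x right, y down, z forward; pixel columns grow to the right and rows downward; lengths in m; the calibration is good to about 2 mm. A picture is of the moment at which its call begins. There is no depth.
- finish_job(): hands the job in; it is judged then, once.
The state is a dict: "time_s": time; "joint_pos": joint angles; "dq": joint speeds; "joint_torque": joint torques, N m; "tcp_pos": TCP position; "ee_rot": TCP orientation; "force": force on the tool from outside, world axes, zero at the start; "wrist_torque": the same for the moment, N m; "width": opening from 0.0 (shut) to 1.0 (fully open); "grasp_force": force on a finger pad.
Only numpy, scipy, OpenCV 4.12 (cv2) and the standard library are available. Lean on these libraries where they do the work, as an engineer would, in place of code of your own. Each camera call takes 0.05 s, during which the arm holds its last target. There are 200 camera calls.

## Working session

There is one attempt and no reset: what is moved stays moved. The work goes in short steps, Python scripts to look and compute and a tool call to move; the robot and the scene stay as the last step left them, time stands still between calls to the robot, and variables do not carry over. Pictures are saved under pics/ and viewed, at most 10 in all, crops included, and the job is handed in when it is done.

Besides the shell and the picture viewer there is one more tool, called after "Request:" as name(argument=value, ...), one argument or row to a line, values as JSON. drive_tool: Moves the arm, as the interface text tells. Its arguments: {"type":"object","properties":{"series":{"type":"array","items":{"type":"array","items":{"type":"array","items":{"type":"number"}}}}},"required":["series"]}

```bash
mkdir -p pics
cat > h.py <<'E'
from cell import *
import numpy as np, cv2
def cam(n):
    c=read_camera(n); im=c["image"]; h=im.shape[0]
    f=h/2/np.tan(np.radians(c["fov_y"])/2)
    K=np.array([[f,0,c["cx"]],[0,f,c["cy"]],[0,0,1.]])
    return im,K,np.array(c["distortion"],float),np.array(c["rvec"],float),np.array(c["tvec"],float)
def onplane(px,C,z):
    im,K,d,r,t=C
    p=cv2.undistortPoints(np.array(px,float).reshape(-1,1,2),K,d).reshape(-1,2)
    R=cv2.Rodrigues(r)[0]; o=-R.T@t.ravel()
    v=np.c_[p,np.ones(len(p))]@R
    return o+v*((z-o[2])/v[:,2:])
def proj(P,C):
    return cv2.projectPoints(np.array(P,float).reshape(-1,1,3),C[3],C[4],C[1],C[2])[0].reshape(-1,2)
E
python3 - <<'E'
from h import *
for n in("top","side"):
    C=cam(n); cv2.imwrite(f"pics/{n}0.png",C[0]); R=cv2.Rodrigues(C[3])[0]; print(n,-R.T@C[4].ravel(),C[1][0,0])
print(observe())
E
```

```text
top [ 0.43166493 -0.00305544  1.28357841] 459.3263903116594
side [-0.02149693 -0.57288784  1.03402494] 452.0797500168185
{'time_s': 0.1, 'joint_pos': array([ 1.14900572e+00,  2.76531296e-01,  1.50593206e+00,  6.94214838e-06,
        1.36073540e+00, -1.20977241e-01]), 'dq': array([-0.0011499 , -0.00123158, -0.00282977,  0.000736  ,  0.00163535,
       -0.00039982]), 'joint_torque': array([ 3.19418570e-03, -4.05452478e+01, -2.37779939e+01,  7.03321444e-02,
        2.99055828e-02, -5.19090793e-05]), 'tcp_pos': array([0.17016048, 0.54873639, 0.2047212 ]), 'ee_rot': array([-2.18539446e-04,  1.49840908e-01,  9.88709794e-01, -7.72748844e-04]), 'force': array([-0.21348577, -0.61910075,  0.28836501]), 'wrist_torque': array([-0.04052433,  0.01098563,  0.01388952]), 'grasp_force': 0.0, 'width': 1.0004255051978446}
```

View pics/top0.png

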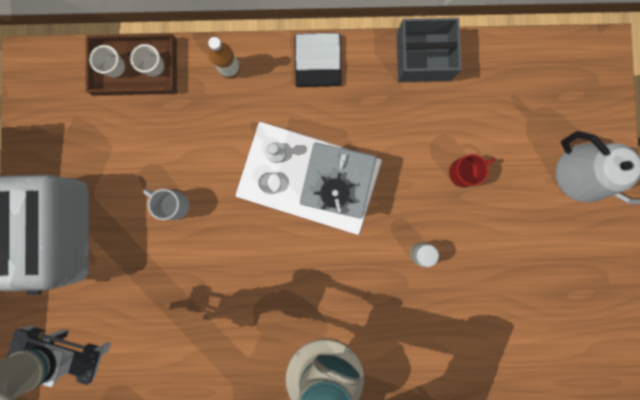

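View pics/side0.png

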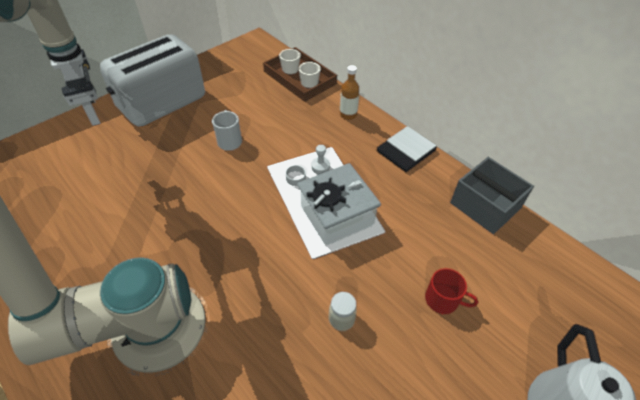

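The top view shows the canister lid at about (340,180), with the wheel at (336,192) and the pointer at (343,160). The ring (273,183) and tamper (277,150) are on the mat to its left. Next I'll measure the wheel and zoom in.

Run:
```python
from h import *
tiles=[]
for n,b in(("top",(290,130,400,240)),("side",(270,140,390,250))):
    C=cam(n); im=C[0]; x0,y0,x1,y1=b
    g=im.max(2); m=np.zeros_like(g); m[y0:y1,x0:x1]=(g[y0:y1,x0:x1]<60)*255
    k,l,s,c=cv2.connectedComponentsWithStats(m); i=1+np.argmax(s[1:,4])
    cs=cv2.findContours((l==i).astype(np.uint8),cv2.RETR_EXTERNAL,cv2.CHAIN_APPROX_NONE)[0][0]
    w=onplane(cs.reshape(-1,2),C,.122)[:,:2]
    ctr,r=cv2.minEnclosingCircle(w.astype(np.float32)); print(n,s[i],"encl",ctr,r)
    # lid: grey quad
    tiles.append(cv2.resize(im[y0:y1,x0:x1],(400,400),interpolation=cv2.INTER_CUBIC))
C=cam("top")
P=onplane([(343,154),(345,166),(336,192),(314,143),(378,158),(364,217),(300,208)],C,.11); print(P.round(4))
cv2.imwrite("pics/z.png",np.hstack(tiles))
```

```text
top [320 179  32  27 481] encl (0.505739688873291, -0.040049780160188675) 0.04122047498822212
side [307 179  38  32 544] encl (0.5043458342552185, -0.03797819837927818) 0.05337603762745857
[[ 0.6027 -0.0603  0.11  ]
 [ 0.5716 -0.0647  0.11  ]
 [ 0.5052 -0.04    0.11  ]
 [ 0.6328  0.0136  0.11  ]
 [ 0.5904 -0.1499  0.11  ]
 [ 0.4397 -0.11    0.11  ]
 [ 0.4663  0.0529  0.11  ]]
```

View pics/z.png

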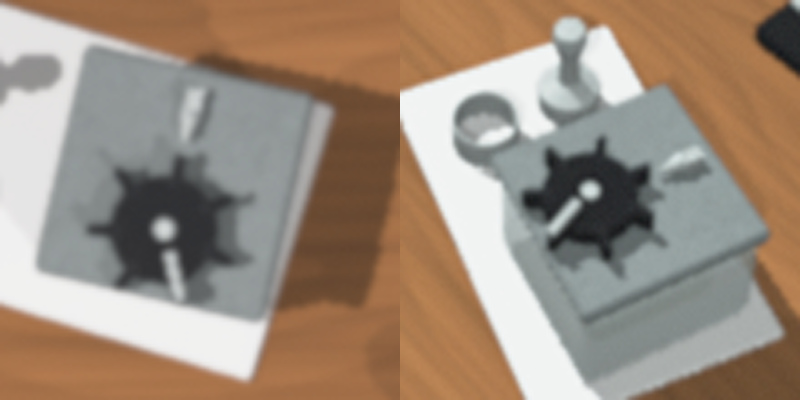

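The fin is on the near lobe, facing away from the pointer. Its tip is at crop (180,298) and the hub at (165,228), about 205° clockwise short of the pointer, so four clicks to go. Canister yaw is about -12°. I'll push with the closed fingers, 16 mm side tangential, in the gap on the -x side. First I turn the tool and close it.

Request:
drive_tool(
  series=[
    [[1,0,0,0,0,0,8.5],[1,0,0,0,0,0,8.5],[1,0,0,0,0,0,8.5],[1,0,0,0,0,0,8.5],[1,0,0,0,0,0,8.5],[1,0,0,0,0,0,8.5],[1,0,0,0,0,0,8.5],[1,0,0,0,0,0,8.5],[1,0,0,0,0,0,8.5],[1,0,0,0,0,0,8.5]],
  ],
)

```text
time_s: 1.25
tcp_pos: [0.1703, 0.5491, 0.2053]
ee_rot: [0.0, 0.78, 0.625, -0.0]
force: [0.9, 0.1, -0.5]
width: 0.183
grasp_force: 0.0
```

```bash
cat >> h.py <<'E'
def tf(goal=None,yaw=None):
    from scipy.spatial.transform import Rotation as Ro
    s=observe(); w,x,y,z=s["ee_rot"]; R=Ro.from_quat([x,y,z,w]).as_matrix()
    ya=np.degrees(np.arctan2(R[1,1],R[0,1])); print("t",s["time_s"],"tcp",s["tcp_pos"].round(4),"yaw y",ya.round(1),"tilt",R[:,2].round(3),"F",s["force"].round(1),"w",round(s["width"],2))
    if goal is not None: print("tool shift mm",(R.T@(np.array(goal)-s["tcp_pos"])*1e3).round(1),"turn z", None if yaw is None else round(ya-yaw,1))
E
python3 - <<'E'
from h import *
for n,b in(("top",(290,130,400,240)),("side",(290,150,390,250))):
    C=cam(n); im=C[0]; x0,y0,x1,y1=b
    sub=cv2.cvtColor(im,cv2.COLOR_BGR2HSV).astype(int); 
    # black wheel disc: erode lobes off, get disc center
    m=np.zeros(im.shape[:2],np.uint8); m[y0:y1,x0:x1]=(im.max(2)[y0:y1,x0:x1]<60)*255
    m=cv2.morphologyEx(cv2.morphologyEx(m,cv2.MORPH_CLOSE,np.ones((5,5))),cv2.MORPH_OPEN,cv2.getStructuringElement(2,(11,11)))
    M=cv2.moments(m,True); c=[M["m10"]/M["m00"],M["m01"]/M["m00"]]; print(n,"disc",np.round(c,1),M["m00"],onplane([c],C,.126)[0].round(4))
    s=[x0,y0]; k=(x1-x0)/400
    pts=[(165,228),(85,45),(312,95),(262,320),(38,268),(187,142),(180,298)] if n=="top" else None
    if pts:
        p=np.array(pts)*k+s
        print("hub",onplane(p[:1],C,.131).round(4))
        q=onplane(p[1:5],C,.11)[:,:2]; ctr=q.mean(0); d=(q[0]-q[3]+q[1]-q[2]); u=d/np.linalg.norm(d)
        print("lid",q.round(3).tolist(),ctr,"yaw",np.degrees(np.arctan2(u[1],u[0])),"wheel",ctr-.035*u)
        print("ptr",onplane(p[5:6],C,.122).round(4),"fin",onplane(p[6:],C,.133).round(4))
tf()
E
```

```text
Traceback (most recent call last):
ZeroDivisionError: float division by zero
```

Run:
```python
from h import *
for n,b in(("top",(290,130,400,240)),("side",(290,150,390,250))):
    C=cam(n); im=C[0]; x0,y0,x1,y1=b; k=(x1-x0)/400; s=[x0,y0]
    m=np.zeros(im.shape[:2],np.uint8); m[y0:y1,x0:x1]=(im.max(2)[y0:y1,x0:x1]<65)*255
    cs=max(cv2.findContours(m,cv2.RETR_EXTERNAL,cv2.CHAIN_APPROX_NONE)[0],key=cv2.contourArea)
    h=cv2.convexHull(cs); w=onplane(h,C,.122)[:,:2]
    M=cv2.moments(h); c=[M["m10"]/M["m00"],M["m01"]/M["m00"]]; print(n,"hull centre",onplane([c],C,.124)[0].round(4),w.min(0).round(3),w.max(0).round(3))
    if n=="top":
        p=np.array([(165,228),(85,45),(312,95),(262,320),(38,268),(187,142),(180,298)])*k+s
        print("hub",onplane(p[:1],C,.131).round(4))
        q=onplane(p[1:5],C,.11)[:,:2]; ctr=q.mean(0); d=(q[0]-q[3]+q[1]-q[2]); u=d/np.linalg.norm(d)
        print("lid",q.round(3).tolist(),ctr,"yaw",np.degrees(np.arctan2(u[1],u[0])),"wheel",ctr-.035*u)
        print("ptr",onplane(p[5:6],C,.122).round(4),"fin",onplane(p[6:],C,.133).round(4))
    else: print("hub",onplane(np.array([(590-400,188)])*[120/400,110/400]+[270,140],C,.133).round(4))
tf()
```

```text
top hull centre [ 0.5048 -0.0384  0.124 ] [ 0.469 -0.081] [0.545 0.006]
hub [[ 0.5022 -0.0377  0.131 ]]
lid [[0.634, 0.015], [0.595, -0.144], [0.437, -0.105], [0.477, 0.052]] [ 0.53607075 -0.04564527] yaw -13.530393600469656 wheel [ 0.50204214 -0.03745663]
ptr [[ 0.5626 -0.0548  0.122 ]] fin [[ 0.4535 -0.0469  0.133 ]]
side hull centre [ 0.5003 -0.039   0.124 ] [ 0.45  -0.086] [0.555 0.016]
hub [[ 0.5031 -0.0381  0.133 ]]
t 1.4 tcp [0.1703 0.5491 0.2054] yaw y -12.1 tilt [-0. -0. -1.] F [-0.4 -0.5  0.6] w 0.05
```

Request:
drive_tool(
  series=[
    [[1,-0.02,0.015,0,0,0,1.4],[1,-0.036,0.028,0,0,0,0],[1,-0.036,0.028,0,0,0,0],[1,-0.036,0.028,0,0,0,0],[1,-0.036,0.028,0,0,0,0],[1,-0.036,0.028,0,0,0,0],[1,-0.036,0.028,0,0,0,0],[1,-0.036,0.028,0,0,0,0],[1,-0.036,0.028,0,0,0,0],[1,-0.036,0.028,0,0,0,0],[1,-0.036,0.028,0,0,0,0],[1,-0.036,0.028,0,0,0,0]],
  ],
)

```text
time_s: 2.6
tcp_pos: [0.3872, 0.0673, 0.2058]
ee_rot: [0.0, 0.785, 0.619, 0.001]
force: [0.5, 1.0, -0.1]
width: 0.006
grasp_force: 0.0
```

```bash
python3 -c "
from h import *
tf([.4466,-.0247,.16],-13.5)"
```

```text
t 2.6 tcp [0.3872 0.0673 0.2058] yaw y -13.5 tilt [ 0.001  0.    -1.   ] F [ 0.5  1.  -0.1] w 0.01
tool shift mm [-75.7  79.1  45.9] turn z 0.0
```

Request:
drive_tool(
  series=[
    [[1,-0.03,0.031,0.01,0,0,0],[1,-0.03,0.031,0.02,0,0,0],[1,-0.016,0.017,0.016,0,0,0],[1,0,0,0,0,0,0],[1,0,0,0,0,0,0]],
  ],
)

```text
time_s: 3.1
tcp_pos: [0.4451, -0.0232, 0.1592]
ee_rot: [-0.001, 0.786, 0.618, -0.0]
force: [-0.1, 1.3, 0.5]
width: 0.007
grasp_force: 0.0
```

Run:
```python
from h import *
tf([.4466,-.0247,.119],-13.5)
t=[]
W=np.array([.502,-.038]);u=np.array([.972,-.233]);v=np.array([.233,.972])
for n,(x0,y0,x1,y1) in(("top",(280,130,400,250)),("side",(270,130,390,250))):
    C=cam(n); im=C[0]; s=400/(x1-x0)
    I=cv2.resize(im[y0:y1,x0:x1],(400,400),interpolation=cv2.INTER_CUBIC)
    for a in(0,25.7,-25.7,180):
        a=np.radians(a); p=W+.052*(-np.cos(a)*u+np.sin(a)*v)
        q=(proj([*p,.129],C)[0]-[x0,y0]+.5)*s; cv2.circle(I,tuple(int(i) for i in q),3,(0,0,255) if a else (0,255,0),1)
    q=(proj([*W,.129],C)[0]-[x0,y0]+.5)*s; cv2.circle(I,tuple(int(i) for i in q),3,(255,0,0),1)
    q=(proj(observe()["tcp_pos"],C)[0]-[x0,y0]+.5)*s; cv2.circle(I,tuple(int(i) for i in q),3,(255,0,255),1)
    t.append(I)
cv2.imwrite("pics/a1.png",np.hstack(t))
```

```text
t 3.1 tcp [ 0.4451 -0.0232  0.1592] yaw y -13.6 tilt [-0.002  0.001 -1.   ] F [-0.1  1.3  0.5] w 0.01
tool shift mm [-1.1  1.9 40.2] turn z -0.1
```

View pics/a1.png

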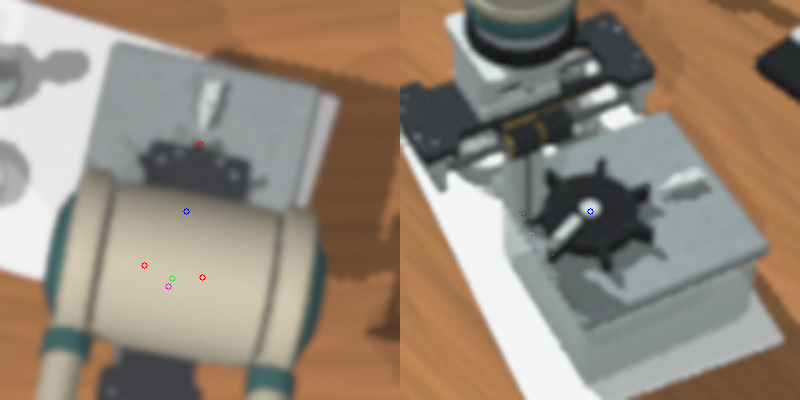

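The side view agrees with the model. The predicted fin-lobe end is at (550,253), the hub at (590,211), and the fingertip at (522,212) is above the gap. Next is the descent into the gap.

Request:
drive_tool(
  series=[
    [[1,-0.001,0.002,0.015,0,0,0],[1,0,0,0.015,0,0,0],[1,0,0,0.01,0,0,0],[1,0,0,0,0,0,0],[1,0,0,0,0,0,0]],
  ],
)

```text
time_s: 3.7
tcp_pos: [0.4474, -0.0243, 0.12]
ee_rot: [0.0, 0.786, 0.619, 0.0]
force: [-0.2, 0.5, -0.6]
width: 0.003
grasp_force: 0.0
```

```bash
python3 -c "
from h import *
tf([.4466,-.0247,.119],-13.5)"
```

```text
t 3.7 tcp [ 0.4474 -0.0243  0.12  ] yaw y -13.6 tilt [ 0.001  0.    -1.   ] F [-0.2  0.5 -0.6] w 0.0
tool shift mm [-0.5 -0.7  1. ] turn z -0.1
```

Request:
drive_tool(
  series=[
    [[1,0.0043,0.00016,0,0,0,4.3],[1,0.0043,0.00016,0,0,0,4.3],[1,0.0043,0.00016,0,0,0,4.3],[1,0.0043,0.00016,0,0,0,4.3],[1,0.0043,0.00016,0,0,0,4.3],[1,0.0043,0.00016,0,0,0,4.3],[1,0.0043,0.00016,0,0,0,4.3],[1,0.0043,0.00016,0,0,0,4.3],[1,0.0043,0.00016,0,0,0,4.3],[1,0.0043,0.00016,0,0,0,4.3],[1,0.0043,0.00016,0,0,0,4.3],[1,0,0,0,0,0,0]],
  ],
)

```text
time_s: 4.9
tcp_pos: [0.4763, 0.012, 0.1204]
ee_rot: [0.0, 0.968, 0.251, 0.001]
force: [-0.2, 1.4, 0.3]
width: 0.006
grasp_force: 0.0
```

Run:
```python
from h import *
tf([.4466,-.0247,.119],-13.5)
a=np.radians(-13.5-47.3); print("expected",np.array([.502,-.038])-.057*np.array([np.cos(a),np.sin(a)]))
t=[]
for n,(x0,y0,x1,y1) in(("top",(280,130,400,250)),("side",(270,130,390,250))):
    t.append(cv2.resize(cam(n)[0][y0:y1,x0:x1],(400,400),interpolation=cv2.INTER_CUBIC))
cv2.imwrite("pics/a2.png",np.hstack(t))
```

```text
t 4.9 tcp [0.4763 0.012  0.1204] yaw y -60.9 tilt [ 0.002 -0.    -1.   ] F [-0.2  1.4  0.3] w 0.01
tool shift mm [-43.8  17.6   1.3] turn z -47.4
expected [0.474192   0.01175656]
```

View pics/a2.png

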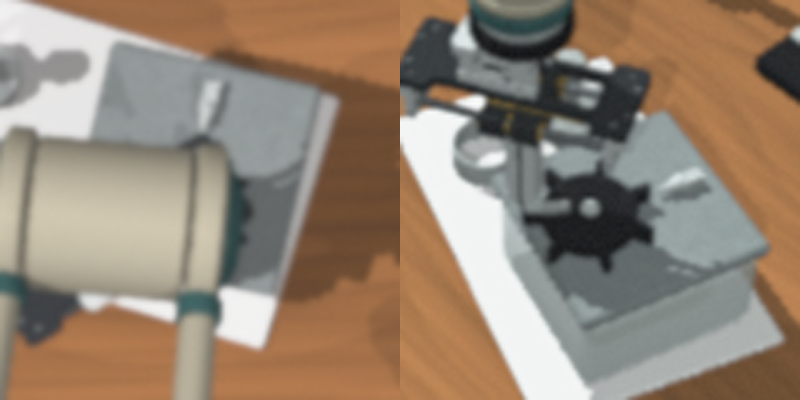

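The side view shows the wheel one click further on. The fin now points at the finger at (545,209) and a lobe is at the pointer, so the wheel is at -3 clicks. I lift, swing back and drop into the near gap again.

Request:
drive_tool(
  series=[
    [[1,0,0,-0.018,0,0,0],[1,0,0,-0.018,0,0,0],[1,-0.0078,0.0005,0,0,0,-7.9],[1,-0.0078,0.0005,0,0,0,-7.9],[1,-0.0078,0.0005,0,0,0,-7.9],[1,-0.0078,0.0005,0,0,0,-7.9],[1,-0.0078,0.0005,0,0,0,-7.9],[1,-0.0078,0.0005,0,0,0,-7.9],[1,0,0,0,0,0,0],[1,0,0,0.018,0,0,0],[1,0,0,0.018,0,0,0],[1,0,0,0,0,0,0]],
  ],
)

```text
time_s: 6.2
tcp_pos: [0.4456, -0.0238, 0.1178]
ee_rot: [-0.002, 0.786, 0.618, -0.001]
force: [-1.1, -0.1, -0.2]
width: 0.007
grasp_force: 0.0
```

```bash
python3 -c "
from h import *
tf([.4466,-.0247,.119],-13.5)"
```

```text
t 6.2 tcp [ 0.4456 -0.0238  0.1178] yaw y -13.7 tilt [-0.004  0.001 -1.   ] F [-1.1 -0.1 -0.2] w 0.01
tool shift mm [-0.6  1.2 -1.2] turn z -0.2
```

Request:
drive_tool(
  series=[
    [[1,0.0043,0.001,-0.001,0,0,4.3],[1,0.0043,0.00016,0,0,0,4.3],[1,0.0043,0.00016,0,0,0,4.3],[1,0.0043,0.00016,0,0,0,4.3],[1,0.0043,0.00016,0,0,0,4.3],[1,0.0043,0.00016,0,0,0,4.3],[1,0.0043,0.00016,0,0,0,4.3],[1,0.0043,0.00016,0,0,0,4.3],[1,0.0043,0.00016,0,0,0,4.3],[1,0.0043,0.00016,0,0,0,4.3],[1,0.0043,0.00016,0,0,0,4.3],[1,0,0,0,0,0,0]],
  ],
)

```text
time_s: 7.4
tcp_pos: [0.4771, 0.0124, 0.1213]
ee_rot: [0.0, 0.968, 0.251, 0.001]
force: [-0.1, -0.6, -0.4]
width: 0.004
grasp_force: 0.0
```

Request:
drive_tool(
  series=[
    [[1,0,0,0,0,0,0],[1,0,0,0,0,0,0],[1,0,0,0,0,0,0],[1,0,0,0,0,0,0],[1,0,0,-0.018,0,0,0],[1,0,0,-0.018,0,0,0],[1,0,0,0,0,0,0]],
  ],
)

```text
time_s: 8.1
tcp_pos: [0.4778, 0.0118, 0.1584]
ee_rot: [0.001, 0.968, 0.252, 0.002]
force: [0.7, -0.6, -0.1]
width: 0.008
grasp_force: 0.0
```

Run:
```python
from h import *
tf()
t=[]
for n,(x0,y0,x1,y1) in(("top",(280,130,400,250)),("side",(270,130,390,250))):
    t.append(cv2.resize(cam(n)[0][y0:y1,x0:x1],(400,400),interpolation=cv2.INTER_CUBIC))
cv2.imwrite("pics/a3.png",np.hstack(t))
```

```text
t 8.1 tcp [0.4778 0.0118 0.1584] yaw y -60.8 tilt [ 0.005 -0.    -1.   ] F [ 0.7 -0.6 -0.1] w 0.01
```

View pics/a3.png

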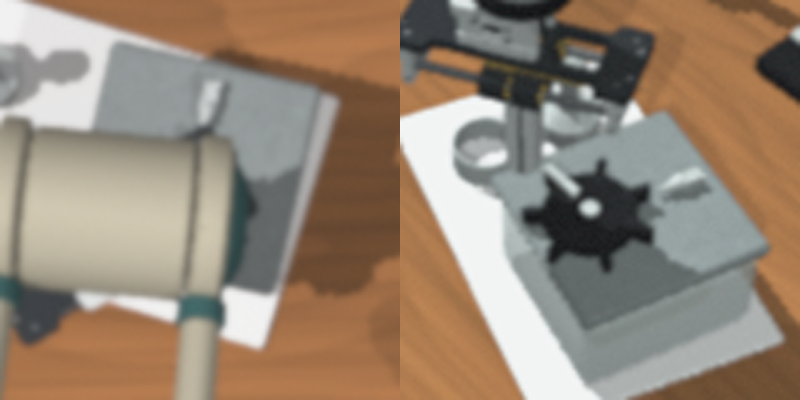

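The side view shows the fin lobe at (555,175), two lobes short of the pointer lobe at (640,185), so the wheel rests at -2 clicks. I return for the next flick.

Request:
drive_tool(
  series=[
    [[1,-0.0078,-0.001,0,0,0,-7.9],[1,-0.0078,0.0005,0,0,0,-7.9],[1,-0.0078,0.0005,0,0,0,-7.9],[1,-0.0078,0.0005,0,0,0,-7.9],[1,-0.0078,0.0005,0,0,0,-7.9],[1,-0.0078,0.0005,0,0,0,-7.9],[1,0,0,0.001,0,0,0],[1,0,0,0.018,0,0,0],[1,0,0,0.018,0,0,0],[1,0,0,0,0,0,0]],
  ],
)

```text
time_s: 9.2
tcp_pos: [0.4453, -0.0221, 0.117]
ee_rot: [-0.002, 0.786, 0.618, -0.002]
force: [-0.6, 0.2, 0.3]
width: 0.006
grasp_force: 0.0
```

```bash
python3 -c "
from h import *
tf([.4466,-.0247,.119],-13.5)"
```

```text
t 9.2 tcp [ 0.4453 -0.0221  0.117 ] yaw y -13.6 tilt [-0.006  0.002 -1.   ] F [-0.6  0.2  0.3] w 0.01
tool shift mm [-2.2  1.9 -2.1] turn z -0.1
```

Request:
drive_tool(
  series=[
    [[1,0.003,0.001,-0.001,0,0,4.3],[1,0.0043,0.00016,0,0,0,4.3],[1,0.0043,0.00016,0,0,0,4.3],[1,0.0043,0.00016,0,0,0,4.3],[1,0.0043,0.00016,0,0,0,4.3],[1,0.0043,0.00016,0,0,0,4.3],[1,0.0043,0.00016,0,0,0,4.3],[1,0.0043,0.00016,0,0,0,4.3],[1,0.0043,0.00016,0,0,0,4.3],[1,0.0043,0.00016,0,0,0,4.3],[1,0.0043,0.00016,0,0,0,4.3],[1,0,0,0,0,0,0]],
  ],
)

```text
time_s: 10.4
tcp_pos: [0.4766, 0.0127, 0.1208]
ee_rot: [0.0, 0.968, 0.252, 0.0]
force: [0.2, -0.1, 0.2]
width: 0.008
grasp_force: 0.0
```

Request:
drive_tool(
  series=[
    [[1,0,0,0,0,0,0],[1,0,0,0,0,0,0],[1,0,0,0,0,0,0],[1,0,0,0,0,0,0],[1,0,0,-0.018,0,0,0],[1,0,0,-0.018,0,0,0],[1,0,0,0,0,0,0]],
  ],
)

```text
time_s: 11.1
tcp_pos: [0.4776, 0.0121, 0.1584]
ee_rot: [0.001, 0.968, 0.253, 0.002]
force: [-0.3, 0.1, -0.1]
width: 0.003
grasp_force: 0.0
```

Run:
```python
from h import *
tf()
x0,y0,x1,y1=270,130,390,250
cv2.imwrite("pics/a4.png",cv2.resize(cam("side")[0][y0:y1,x0:x1],(400,400),interpolation=cv2.INTER_CUBIC))
```

```text
t 11.1 tcp [0.4776 0.0121 0.1584] yaw y -60.7 tilt [ 0.005 -0.    -1.   ] F [-0.3  0.1 -0.1] w 0.0
```

View pics/a4.png

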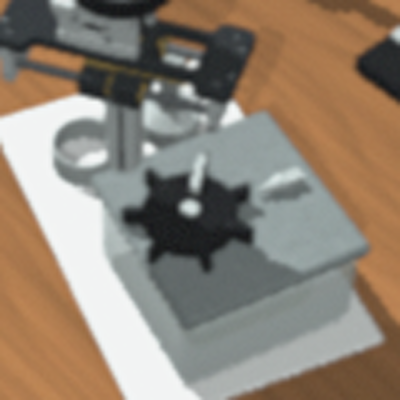

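The fin is now at (200,165), one lobe short of the pointer at (270,188), so the wheel rests at -1 click. One more identical flick.

Request:
drive_tool(
  series=[
    [[1,-0.0078,-0.001,0,0,0,-7.9],[1,-0.0078,0.0005,0,0,0,-7.9],[1,-0.0078,0.0005,0,0,0,-7.9],[1,-0.0078,0.0005,0,0,0,-7.9],[1,-0.0078,0.0005,0,0,0,-7.9],[1,-0.0078,0.0005,0,0,0,-7.9],[1,0,0,0.001,0,0,0],[1,0,0,0.018,0,0,0],[1,0,0,0.018,0,0,0],[1,0,0,0,0,0,0]],
  ],
)

```text
time_s: 12.15
tcp_pos: [0.4452, -0.0218, 0.117]
ee_rot: [-0.002, 0.785, 0.619, -0.002]
force: [-0.5, -0.0, 0.3]
width: 0.008
grasp_force: 0.0
```

Request:
drive_tool(
  series=[
    [[1,0.003,0.001,-0.001,0,0,4.3],[1,0.0043,0.00016,0,0,0,4.3],[1,0.0043,0.00016,0,0,0,4.3],[1,0.0043,0.00016,0,0,0,4.3],[1,0.0043,0.00016,0,0,0,4.3],[1,0.0043,0.00016,0,0,0,4.3],[1,0.0043,0.00016,0,0,0,4.3],[1,0.0043,0.00016,0,0,0,4.3],[1,0.0043,0.00016,0,0,0,4.3],[1,0.0043,0.00016,0,0,0,4.3],[1,0.0043,0.00016,0,0,0,4.3],[1,0,0,0,0,0,0]],
  ],
)

```text
time_s: 13.35
tcp_pos: [0.4764, 0.0131, 0.1208]
ee_rot: [0.0, 0.967, 0.253, 0.0]
force: [0.3, 0.9, 0.2]
width: 0.003
grasp_force: 0.0
```

Request:
drive_tool(
  series=[
    [[1,0,0,0,0,0,0],[1,0,0,0,0,0,0],[1,0,0,0,0,0,0],[1,0,0,0,0,0,0],[1,0,0,-0.018,0,0,0],[1,0,0,-0.03,0,0,0],[1,0,0,-0.03,0,0,0],[1,0,0,0,0,0,0],[1,0,0,0,0,0,0],[1,0,0,0,0,0,0]],
  ],
)

```text
time_s: 14.35
tcp_pos: [0.4746, 0.0128, 0.1972]
ee_rot: [-0.0, 0.967, 0.253, -0.001]
force: [0.1, -0.4, -0.3]
width: 0.005
grasp_force: 0.0
```

Run:
```python
from h import *
tf()
x0,y0,x1,y1=270,130,390,250
cv2.imwrite("pics/a5.png",cv2.resize(cam("side")[0][y0:y1,x0:x1],(400,400),interpolation=cv2.INTER_CUBIC))
```

```text
t 14.35 tcp [0.4746 0.0128 0.1972] yaw y -60.6 tilt [-0.002  0.    -1.   ] F [ 0.1 -0.4 -0.3] w 0.0
```

View pics/a5.png

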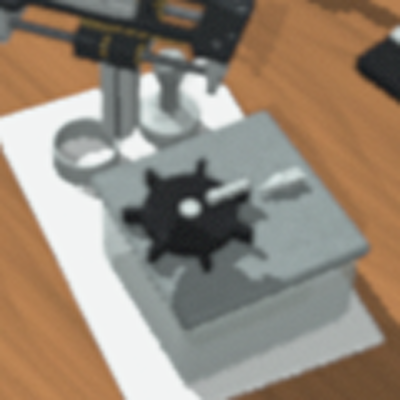

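The fin at (230,190) now points straight at the pointer at (275,185), and the arm is clear. I'm handing in the job.

```bash
python3 -c "
from cell import *
print(finish_job())"
```

```text
the job is handed in; nothing more can be done
None
```

The day wheel was clicked clockwise four times, one click at a time with a rest in each; in the last picture the finned lobe points at the pointer and the arm is clear, and the job is handed in (no verdict was returned).

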